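# Lock the juicer's spindle and take off its cap of unknown thread

## Task

Get the juicer base ready for cleaning: first swing the spindle's lock arm closed by its red tab until it rests in its catch, then take off the black cap with the orange grip bar. Nobody knows whether the cap has a right-hand or a left-hand quick thread, so try loosening it one way and, if it only comes to a stop, the other way. Lift it straight up off its hub and finish while still holding it, still and upright, about 13 cm above its seat; leave the arm locked and the other kitchen things where they are.

Things in the scene. Friction and masses are not known exactly. Their poses are not given: they have to be found in the camera images.
- juicer: White juicer drive base, fixed at a varying place and yaw, 200 (x) by 340 (y) mm. Origin: centre of its underside; own x points away from the robot, y to the left. Raised motor block (y -170 to 25, steel top at z 105) and low shelf (y 25 to 170, top at z 70) with the hub and cap. Dial on the -x face.
- hub_seat (a point): Centre of the hub on the low shelf, 70 mm above the counter, where the cap's underside sits; at (0, 90, 70) mm in the juicer's frame. Lugs in the cap hook under lugs of the hub, all hidden by the cap, reaching 29 mm above this point: a flat quick thread, the cap does not rise while turning. Its hand differs between starts.
- cap: Loose black ribbed cap, 56 mm diameter, skirt 0 to 39 mm above its origin (centre of the open underside); orange grip bar across the top, 50 mm long along its own x, 14 mm wide along y, 39 to 68 mm above the origin; z up; about 140 g. Starts seated on the hub, bar at varying angle, about 2 mm of vertical play.
- cap_grip (a point): Point on the cap's axis 58 mm above its origin, where to grip across the bar's 14 mm. Turned the tightening way, the cap meets a hard stop within 0.25 rad of its start. The loosening way it turns with little resistance and lifts straight off when 0.9 to 1.75 rad past its start (1.25 is best); before that it is still hooked.
- lock_arm (a joint): Angle of the lock arm, rad: 0 = closed, resting in its catch (end stop); grows as it is swung open, clockwise seen from above, up to 1.6. Starts between 0.7 and 1.35. Light friction (about 1 N at the tab): it stays where it is left.
- lock_tab (a point): Centre of the top of the lock arm's red upright tab: 10 mm thick along the swing, 24 along the arm, top 158 and foot 112 mm above the counter, 100 mm from the pivot. Axes are the arm's: the arm runs from the pivot along -y and swings closed toward +x. The arm is a level dark steel bar 18 mm wide, 7 thick, just above the motor block.
- lock_pivot (a point): Vertical pivot of the lock arm on top of the motor block, 105 mm above the counter, at (50, -20) mm in the juicer's frame.
- lock_catch (a point): Where the foot of the tab lies when the arm is closed, at (50, -120, 105) mm in the juicer's frame, i.e. the closed arm runs from the pivot along the juicer's -y. The catch is a low dark steel staple (top 121 mm above the counter) just beyond the arm on the +x side.
- strainer: juicer's steel strainer drum, bystander, open cup 90 dia, 70 tall; origin centre of underside
- pusher: juicer's black plunger, bystander, 68 dia, 105 tall; origin centre of underside
- tumbler: drinking glass, bystander, 68 dia, 100 tall; origin centre of underside
- mug: blue mug, bystander, 80 dia, 90 tall, handle; origin centre of underside
- cactus_pink: white pot with red-flowered cactus, bystander, 76 dia, 120 tall; origin centre of underside
- cactus_yellow: white pot with yellow-flowered cactus, bystander, 76 dia, 120 tall; origin centre of underside
- pepper_mill: turned wooden pepper mill, bystander, 56 dia, 142 tall; origin centre of underside
Not all that is in view belongs to the job. What is shaped like the cap but yellow is not meant.

How it is judged:
On the way, in this order (a step that is already met when the one before it is completed fails the run):
1. the lock arm has been swung closed into its catch (value of joint lock_arm below 0.06 rad), for 0.2 s.
2. the cap is off its hub, held by the fingers (z of cap in the frame of hub_seat above 0.04 m and contact force between the fingers and cap above 1 N and value of joint lock_arm below 0.06 rad), for 0.2 s.
At the end, for the whole second after the job is handed in: The lock arm is within 0.06 rad of closed; the cap is gripped by the fingers (over 1 N), does not touch the juicer, is upright within 0.35 rad and still (under 0.03 m/s), its underside 90 to 200 mm above the hub seat and within 80 mm sideways of the hub's axis (value of joint lock_arm below 0.06 rad and z of cap in the frame of hub_seat between 0.09 and 0.2 m and horizontal distance between cap and hub_seat below 0.08 m and contact force between the fingers and cap above 1 N and contact force between cap and juicer below 0.1 N and angle between cap's own z axis and vertical below 0.35 rad and linear speed of cap below 0.03 m/s); the arm keeps its last pose, push and grip.
It fails at once if the cap is lifted off while the lock arm is open (value of joint lock_arm above 0.15 rad and z of cap in the frame of hub_seat above 0.03 m).
It fails at once if one of the other kitchen things is moved or knocked over (distance of any of strainer, pusher, tumbler, mug, cactus_pink, cactus_yellow, pepper_mill from where it was at the start of the episode above 0.03 m).
It also fails if it takes over 64 s, if anything falls off the work surface, if the arm or the gripper's body presses on something with over 40 N, if the wrist force passes 120 N, or if a joint passes its speed limit or range.

## Robot

A 6-joint arm with a two-finger parallel gripper is mounted at the origin on the work surface. World frame = base frame: x ahead of the robot, y to its left, z up, the work surface at z = 0. Lengths are in m, angles in rad, forces in N, time in s.
With the tool pointing down it reaches from about 0.4 to 0.825 m from the base axis. Payload 7 kg.
Tool frame: the origin (TCP) lies on the centre line of the jaws, within the pads' length; the fingertips stand 22 mm ahead of it and the grasp point (between the pads) lies 3 mm ahead of it (arm.tcp_to_tips is the distance from the TCP to the fingertips, in m); z points along the fingers, y is the line along which they close (so a half turn about z gives the same grasp; the last joint's range is limited). The gripper opens to 88 mm and grips with 3 to 60 N. Pads are 19 mm wide; open, the fingers measure 130 mm over their backs; the gripper's body (78 mm by 193 mm) begins 47 mm behind the grasp point.
Start: joints at [1.409, 0.359, 0.012, 0, -1.224, -0.288], TCP at [0.293, 0.608, 0.22] pointing down, gripper open.
Joint ranges: [-3.07, 3.07], [-1.43, 2.12], [-1.02, 1.25], [-3.03, 1.67], [-3.05, -0], [-3.03, 3.03]. Speed limits (rad/s): [2.39, 2.39, 3.01, 3.14, 3.14, 3.14].

## Interface

Orientations are given as [roll, pitch, yaw] about the fixed x, y, z axes, in that order (R = Rz(yaw) Ry(pitch) Rx(roll)).
In Python, from station import arm gives the robot as it stands.
- The arm moves only by the tool jog_arm, never from a script. Its argument "targets" is a list of rows, each an object of numbers: "dx", "dy", "dz": the shift along the tool's x, y, z in mm; "rx", "ry", "rz": the turn, a rotation vector about the tool's x, y, z in rad; "gripper": the closure, from 0 (fully open) to 1 (shut). In form: [{"dx": .., "dy": .., "dz": .., "rx": .., "ry": .., "rz": .., "gripper": ..}, ...]. A call has exactly 8 rows; each row is the pose to reach, as a shift and turn from the pose commanded when the call began, along the tool's axes at that moment; what a row does not reach only later rows make up. A row lasts 1/12 s, in which the tool goes at most 41.7 mm and 7.16 degrees, less where a joint would pass 70% of its speed; a pose out of reach is approached as far as the arm can. A call with a gripper value outside its range is refused whole. The fingers move at their own pace and stop on an object; "force" is the grip in N (left out, the last holds). Time passes only in rows, so rows that repeat a pose let the fingers close, or fill a call up. It gives the time, the measured TCP pose, the force, the opening and the grip force at its end, in the units of the state.
- arm.get_state(): the state, without advancing time (a new reading comes with each control period).
- arm.grab_frame(name): name is "side" or "top"; returns a dict with "frame" (400x640x3 uint8, red, green, blue), "z_map" (400x640 float32, m along the optical axis (not along the pixel's ray), 0 where there is no reading), "fx", "fy", "cx", "cy" (pixels), "view" (4x4, takes a point from world to camera coordinates). Camera axes: x right, y down, z forward; pixel columns grow to the right and rows downward; lengths in m; the calibration is good to about 2 mm. A picture is of the moment at which its call begins.
- arm.job_done(): hands the job in; it is judged then, once.
The state is a dict: "t": time; "q": joint angles; "qd": joint speeds; "joint_efforts": joint torques, N m; "eef_pos": TCP position; "ee_rot": TCP orientation; "force": force on the tool from outside, world axes, zero at the start; "moment": the same for the moment, N m; "width": finger opening in m; "gripper_force": force on a finger pad.
Only numpy, scipy, OpenCV 4.12 (cv2) and the standard library are available. Lean on these libraries where they do the work, as an engineer would, in place of code of your own. Each camera call takes 0.05 s, during which the arm holds its last target. There are 200 camera calls.

## Working session

There is one attempt and no reset: what is moved stays moved. The work goes in short steps, Python scripts to look and compute and a tool call to move; the robot and the scene stay as the last step left them, time stands still between calls to the robot, and variables do not carry over. Pictures are saved under pics/ and viewed, at most 10 in all, crops included, and the job is handed in when it is done.

Besides the shell and the picture viewer there is one more tool, called after ">>>" as name(argument=value, ...) on one line, values as JSON. jog_arm: Moves the arm, as the interface text tells. Its arguments: {"type":"object","properties":{"targets":{"type":"array","items":{"type":"object","properties":{"dx":{"type":"number"},"dy":{"type":"number"},"dz":{"type":"number"},"rx":{"type":"number"},"ry":{"type":"number"},"rz":{"type":"number"},"gripper":{"type":"number"}}}},"force":{"type":"number"}},"required":["targets"]}

```bash
mkdir -p pics; cat > h.py <<'E'
import numpy as np,cv2
from station import arm
def grab(n):
    f=arm.grab_frame(n); return f
def save(f,p): cv2.imwrite('pics/'+p,f['frame'][:,:,::-1])
def pts(f):
    z=f['z_map']; v,u=np.mgrid[:z.shape[0],:z.shape[1]]
    c=np.stack([(u-f['cx'])/f['fx']*z,(v-f['cy'])/f['fy']*z,z],-1)
    T=np.linalg.inv(f['view']); return c@T[:3,:3].T+T[:3,3]
E
python3 - <<'E'
from h import *
for n in ('top','side'):
    f=grab(n); save(f,n+'1.png'); np.savez(n+'1.npz',**f)
    print(n,np.round(np.linalg.inv(f['view']),3).tolist(),f['fx'])
print(arm.get_state())
E
```

```text
top [[0.015, -0.986, 0.165, 0.321], [-1.0, -0.014, 0.006, -0.021], [-0.004, -0.165, -0.986, 1.443], [0.0, 0.0, 0.0, 1.0]] 426.01635347564144
side [[0.883, -0.372, 0.285, 0.148], [-0.469, -0.687, 0.555, -0.832], [-0.011, -0.624, -0.781, 1.229], [0.0, 0.0, 0.0, 1.0]] 438.24375547362644
{'t': 0.1, 'q': array([ 1.40910449e+00,  3.59339417e-01,  1.11852251e-02, -2.73249301e-04,
       -1.22409517e+00, -2.88111495e-01]), 'qd': array([-0.00065867, -0.00316917,  0.00065128,  0.00391621, -0.00035035,
        0.00090139]), 'joint_efforts': array([-3.81111953e-03, -5.84161949e+01,  2.93748003e+01,  7.01539278e+00,
        1.01987863e-02, -5.49186177e-05]), 'eef_pos': array([0.29332229, 0.60746762, 0.21922224]), 'ee_rot': array([ 3.14012652e+00, -1.66602570e-04, -4.49896250e-01]), 'force': array([-0.02977232, -0.76537688, -0.43428078]), 'moment': array([-0.01498386,  0.01095093,  0.01092402]), 'gripper_force': 0.0, 'width': 0.08748154011841092}
```

View pics/top1.png

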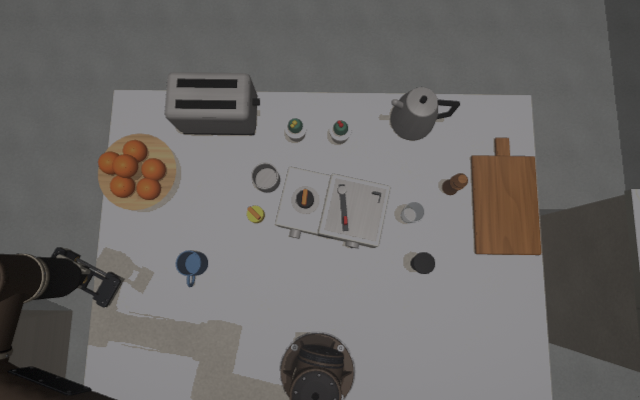

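View pics/side1.png

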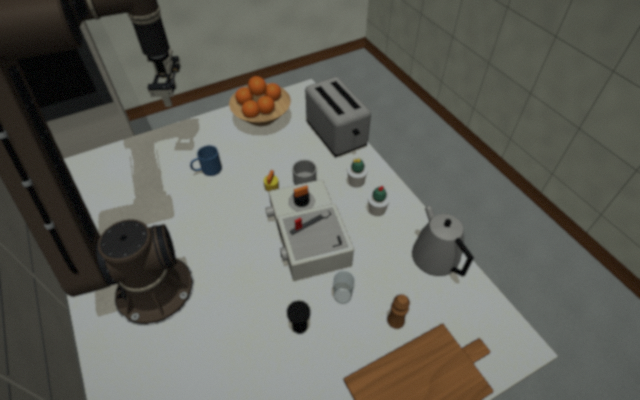

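The top view shows the juicer around (333,206), with the cap's orange bar at (305,198), the arm pivot at (342,188), the red tab at (346,220) and the catch at (376,196). The yellow decoy is at (255,214). The side view agrees.

```bash
python3 - <<'E'
from h import *
f=dict(np.load('top1.npz')); P=pts(f); im=f['frame']; z=P[...,2]
hsv=cv2.cvtColor(im,cv2.COLOR_RGB2HSV)
roi=np.zeros(z.shape,bool); roi[165:250,270:395]=1
m=(roi&(z>.05)).astype(np.uint8)
def rect(m,name,zz=None):
    p=P[m>0][:,:2].astype(np.float32); r=cv2.minAreaRect(p); print(name,len(p),np.round(r[0],4),np.round(r[1],4),r[2],'z',np.percentile(P[m>0][:,2],[5,50,95]).round(3)); return r
m=cv2.morphologyEx(m,cv2.MORPH_OPEN,np.ones((5,5))); m[:, :]*=1
rect(m,'juicer'); 
b=(roi&(z>.095)&(z<.112)).astype(np.uint8); b=cv2.morphologyEx(b,cv2.MORPH_OPEN,np.ones((5,5))); rect(b,'block')
s=(roi&(z>.062)&(z<.078)).astype(np.uint8); s=cv2.morphologyEx(s,cv2.MORPH_OPEN,np.ones((5,5))); rect(s,'shelf')
h,S,V=[hsv[...,i].astype(int) for i in range(3)]
o=roi&(S>130)&(h>5)&(h<22)&(V>90); r=rect(o,'orange'); print(cv2.minAreaRect(np.argwhere(o)[:,::-1].astype(np.float32)),np.argwhere(o).mean(0))
rd=roi&(S>130)&((h<=4)|(h>172))&(V>70); rect(rd,'red'); print(np.argwhere(rd).mean(0),P[rd].mean(0))
# rays onto planes
T=np.linalg.inv(f['view'])
def ray(u,v,Z):
    d=T[:3,:3]@np.array([(u-f['cx'])/f['fx'],(v-f['cy'])/f['fy'],1]); return (T[:3,3]+d*(Z-T[2,3])/d[2])[:2].round(4)
def pca(mm,Z,n):
    q=np.array([ray(u,v,Z) for v,u in np.argwhere(mm)]); c=q.mean(0); w,V=np.linalg.eigh(np.cov((q-c).T)); print(n,c,'ang',np.degrees(np.arctan2(V[1,1],V[0,1])),np.sqrt(w*12))
pca(o,.138,'bar'); pca(rd,.158,'tab')
print('pivot',ray(342,188,.115),'catch',ray(376,196,.12))
cv2.imwrite('pics/c.png',cv2.resize(im[155:260,240:400,::-1],None,fx=5,fy=5,interpolation=cv2.INTER_CUBIC)[:525,:800])
E
```

```text
juicer 6651 [ 0.475  -0.0304] [0.3407 0.3051] 78.46459197998047 z [0.066 0.103 0.113]
block 3470 [ 0.5164 -0.0839] [0.2523 0.201 ] 78.49787902832031 z [0.1   0.105 0.11 ]
shelf 2277 [0.5453 0.0552] [0.1439 0.1994] 78.09188842773438 z [0.065 0.07  0.074]
orange 68 [0.5414 0.0467] [0.0129 0.0449] 84.44597625732422 z [0.119 0.137 0.142]
((304.13079833984375, 196.95384216308594), (4.713319778442383, 14.263994216918945), 7.125016689300537) [196.86764706 304.17647059]
red 23 [ 0.4705 -0.0805] [0.021  0.0065] 1.1811907291412354 z [0.152 0.158 0.161]
[219.65217391 344.95652174] [ 0.4698009  -0.08046197  0.15725481]
bar [0.54133235 0.04581176] ang 176.0002355065707 [0.01445472 0.04531016]
tab [ 0.46973043 -0.08042609] ang -177.5310270562686 [0.00862373 0.02397033]
pivot [ 0.5755 -0.0724] catch [ 0.5504 -0.1794]
```

View pics/c.png

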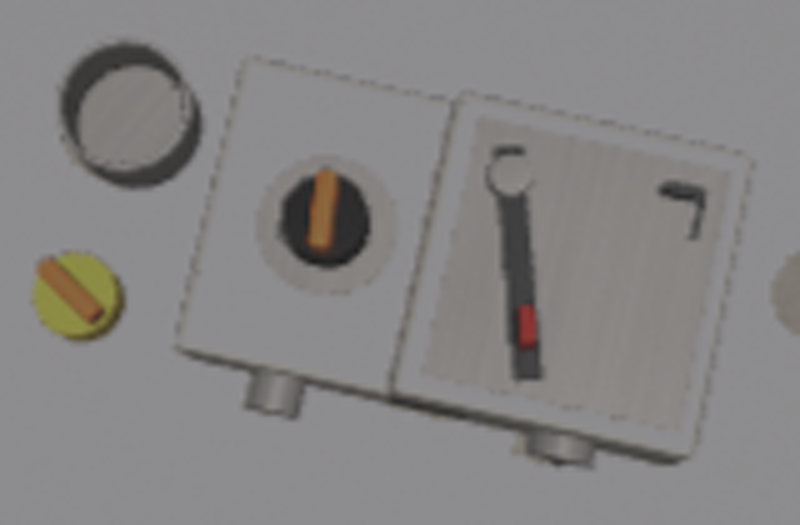

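The crop shows the arm swung open, pointing towards the dial side, with the tab at crop (527,327). The cap bar is nearly along x at (322,210). I get a juicer yaw of about -11.7°, the hub at about (0.543, 0.047), the pivot at (0.570, -0.070) and the lock arm open about 1.26 rad.

```bash
cat > plan.py <<'E'
from h import *
piv=np.array([.5704,-.0700])
def rows(pose,way):
    """pose, way: (x,y,z,yaw deg). prints dx,dy,dz mm, rz rad in start tool axes"""
    x,y,z,w=pose; a=np.radians(w); ex=np.array([np.cos(a),np.sin(a)]); ey=np.array([np.sin(a),-np.cos(a)])
    for p in way:
        d=np.array(p[:2])-[x,y]
        print([round(1000*d@ex),round(1000*d@ey),round(1000*(z-p[2])),round(-np.radians(p[3]-w),2)])
def now():
    s=arm.get_state(); return (*s['eef_pos'],np.degrees(s['ee_rot'][2]))
def arc(th,off,z=.147,r=.1):
    """behind tab at arm opening th (rad), off m back from tab centre"""
    a=np.radians(-101.7)-th; t=np.array([-np.sin(a),np.cos(a)])
    p=piv+r*np.array([np.cos(a),np.sin(a)])-off*t
    return (*p,z,np.degrees(np.arctan2(t[1],t[0])))
E
python3 - <<'E'
from plan import *
n=now(); print(n)
rows(n,[(.42,.3,.22,-50),(.466,-.02,.22,-84),arc(1.262,.04,.2),arc(1.262,.035)])
E
```

```text
(np.float64(0.2933222934679247), np.float64(0.6074676224981014), np.float64(0.21922223991882184), np.float64(-25.7771563212775))
[248, 222, -1, np.float64(0.42)]
[428, 490, -1, np.float64(1.02)]
[438, 508, 19, np.float64(1.02)]
[441, 512, 72, np.float64(1.02)]
```

>>> jog_arm(targets=[{"dx": 31,"dy": 28,"dz": 0,"rz": 0.05,"gripper": 1},{"dx": 62,"dy": 56,"dz": 0,"rz": 0.1,"gripper": 1},{"dx": 93,"dy": 84,"dz": 0,"rz": 0.16,"gripper": 1},{"dx": 124,"dy": 111,"dz": 0,"rz": 0.21,"gripper": 1},{"dx": 155,"dy": 139,"dz": 0,"rz": 0.26,"gripper": 1},{"dx": 186,"dy": 167,"dz": 0,"rz": 0.32,"gripper": 1},{"dx": 217,"dy": 195,"dz": 0,"rz": 0.37,"gripper": 1},{"dx": 248,"dy": 222,"dz": 0,"rz": 0.42,"gripper": 1}], force=20)

```text
invalid input at $.targets[0]: expected keys dx, dy, dz, rx, ry, rz, gripper
```

```bash
python3 - <<'E'
from plan import *
n=now(); print(n)
rows(n,[(.466,-.02,.22,-84),arc(1.262,.04,.2),arc(1.262,.035)])
E
```

```text
(np.float64(0.2933222934679247), np.float64(0.6074676224981014), np.float64(0.21922223991882184), np.float64(-25.7771563212775))
[428, 490, -1, np.float64(1.02)]
[438, 508, 19, np.float64(1.02)]
[441, 512, 72, np.float64(1.02)]
```

>>> jog_arm(targets=[{"dx": 31,"dy": 28,"dz": 0,"rx": 0,"ry": 0,"rz": 0.05,"gripper": 1},{"dx": 62,"dy": 56,"dz": 0,"rx": 0,"ry": 0,"rz": 0.1,"gripper": 1},{"dx": 93,"dy": 84,"dz": 0,"rx": 0,"ry": 0,"rz": 0.16,"gripper": 1},{"dx": 124,"dy": 111,"dz": 0,"rx": 0,"ry": 0,"rz": 0.21,"gripper": 1},{"dx": 155,"dy": 139,"dz": 0,"rx": 0,"ry": 0,"rz": 0.26,"gripper": 1},{"dx": 186,"dy": 167,"dz": 0,"rx": 0,"ry": 0,"rz": 0.32,"gripper": 1},{"dx": 217,"dy": 195,"dz": 0,"rx": 0,"ry": 0,"rz": 0.37,"gripper": 1},{"dx": 248,"dy": 222,"dz": 0,"rx": 0,"ry": 0,"rz": 0.42,"gripper": 1}], force=20)

```text
t: 0.77
eef_pos: [0.4203, 0.298, 0.22]
ee_rot: [3.141, 0.0, -0.872]
force: [1.2, 0.1, -0.5]
width: 0.0397
gripper_force: 0.0
```

```bash
python3 - <<'E'
from plan import *
n=now(); print(n)
rows(n,[(.466,-.02,.22,-84),arc(1.262,.04,.2),arc(1.262,.035)])
E
```

```text
(np.float64(0.4203282583203561), np.float64(0.2979594621417537), np.float64(0.21999146078905954), np.float64(-49.95842245328239))
[273, 170, 0, np.float64(0.59)]
[289, 182, 20, np.float64(0.59)]
[293, 185, 73, np.float64(0.59)]
```

>>> jog_arm(targets=[{"dx": 35,"dy": 22,"dz": 0,"rx": 0,"ry": 0,"rz": 0.08,"gripper": 1},{"dx": 70,"dy": 44,"dz": 0,"rx": 0,"ry": 0,"rz": 0.16,"gripper": 1},{"dx": 105,"dy": 66,"dz": 0,"rx": 0,"ry": 0,"rz": 0.24,"gripper": 1},{"dx": 140,"dy": 87,"dz": 0,"rx": 0,"ry": 0,"rz": 0.32,"gripper": 1},{"dx": 175,"dy": 109,"dz": 0,"rx": 0,"ry": 0,"rz": 0.4,"gripper": 1},{"dx": 210,"dy": 131,"dz": 0,"rx": 0,"ry": 0,"rz": 0.48,"gripper": 1},{"dx": 245,"dy": 153,"dz": 5,"rx": 0,"ry": 0,"rz": 0.55,"gripper": 1},{"dx": 278,"dy": 174,"dz": 15,"rx": 0,"ry": 0,"rz": 0.59,"gripper": 1}])

```text
t: 1.43
eef_pos: [0.467, -0.0265, 0.206]
ee_rot: [-3.139, 0.0, -1.463]
force: [0.9, 0.5, -0.1]
width: 0.0002
gripper_force: 0.0
```

```bash
python3 - <<'E'
from plan import *
n=now(); print(n)
rows(n,[arc(1.262,.035),arc(1.262,.03),arc(1.262,.02),arc(1.2,.0145),arc(1.12,.0145),arc(1.04,.0145)])
f=grab('top'); cv2.imwrite('pics/c2.png',cv2.resize(f['frame'][155:260,240:400,::-1],None,fx=4,fy=4))
E
```

```text
(np.float64(0.46701875624313144), np.float64(-0.026527397792234116), np.float64(0.20604594561337142), np.float64(-83.84051896544115))
[19, 2, 59, np.float64(0.0)]
[24, 2, 59, np.float64(0.0)]
[34, 2, 59, np.float64(0.0)]
[46, 3, 59, np.float64(-0.06)]
[54, 3, 59, np.float64(-0.14)]
[62, 3, 59, np.float64(-0.22)]
```

View pics/c2.png

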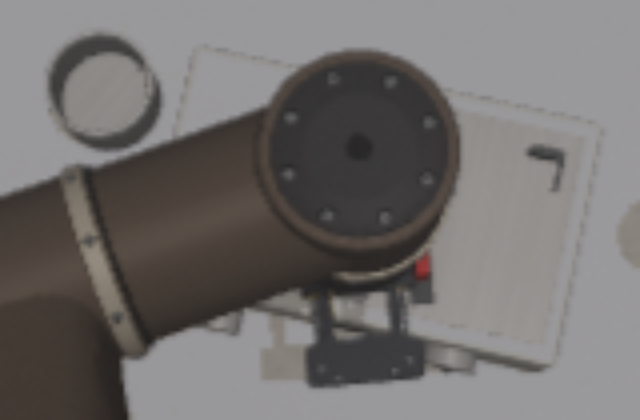

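The fingers are hanging just behind the red tab, at crop (423,266), so I'll descend and make contact.

>>> jog_arm(targets=[{"dx": 5,"dy": 2,"dz": 20,"rx": 0,"ry": 0,"rz": 0,"gripper": 1},{"dx": 8,"dy": 2,"dz": 40,"rx": 0,"ry": 0,"rz": 0,"gripper": 1},{"dx": 14,"dy": 2,"dz": 59,"rx": 0,"ry": 0,"rz": 0,"gripper": 1},{"dx": 20,"dy": 2,"dz": 59,"rx": 0,"ry": 0,"rz": 0,"gripper": 1},{"dx": 27,"dy": 2,"dz": 59,"rx": 0,"ry": 0,"rz": 0,"gripper": 1},{"dx": 34,"dy": 2,"dz": 59,"rx": 0,"ry": 0,"rz": 0,"gripper": 1},{"dx": 40,"dy": 2,"dz": 59,"rx": 0,"ry": 0,"rz": -0.03,"gripper": 1},{"dx": 46,"dy": 3,"dz": 59,"rx": 0,"ry": 0,"rz": -0.06,"gripper": 1}])

```text
t: 2.15
eef_pos: [0.4698, -0.0709, 0.1475]
ee_rot: [-3.139, 0.0, -1.398]
force: [1.3, 0.5, -0.3]
width: 0.0006
gripper_force: 0.5
```

```bash
python3 - <<'E'
from plan import *
n=now(); print(n,arm.get_state()['force'])
rows(n,[arc(t,.0145) for t in np.arange(1.12,.4,-.08)])
E
```

```text
(np.float64(0.4698396302983569), np.float64(-0.07087289043472933), np.float64(0.14745999702211107), np.float64(-80.10892790726915)) [ 1.31192575  0.51434092 -0.34008821]
[9, 2, 0, np.float64(-0.07)]
[17, 2, 0, np.float64(-0.15)]
[25, 1, 0, np.float64(-0.23)]
[34, 0, 0, np.float64(-0.31)]
[41, -1, 0, np.float64(-0.39)]
[49, -4, 0, np.float64(-0.47)]
[57, -7, 0, np.float64(-0.55)]
[64, -10, 0, np.float64(-0.63)]
[71, -14, 0, np.float64(-0.71)]
```

>>> jog_arm(targets=[{"dx": 9,"dy": 2,"dz": 0,"rx": 0,"ry": 0,"rz": -0.07,"gripper": 1},{"dx": 17,"dy": 2,"dz": 0,"rx": 0,"ry": 0,"rz": -0.15,"gripper": 1},{"dx": 25,"dy": 1,"dz": 0,"rx": 0,"ry": 0,"rz": -0.23,"gripper": 1},{"dx": 34,"dy": 0,"dz": 0,"rx": 0,"ry": 0,"rz": -0.31,"gripper": 1},{"dx": 41,"dy": -1,"dz": 0,"rx": 0,"ry": 0,"rz": -0.39,"gripper": 1},{"dx": 49,"dy": -4,"dz": 0,"rx": 0,"ry": 0,"rz": -0.47,"gripper": 1},{"dx": 57,"dy": -7,"dz": 0,"rx": 0,"ry": 0,"rz": -0.55,"gripper": 1},{"dx": 64,"dy": -10,"dz": 0,"rx": 0,"ry": 0,"rz": -0.63,"gripper": 1}])

```text
t: 2.82
eef_pos: [0.4903, -0.1326, 0.1476]
ee_rot: [-3.14, -0.001, -0.766]
force: [-0.2, 2.1, 0.3]
width: 0.0007
gripper_force: 0.7
```

```bash
python3 - <<'E'
from plan import *
n=now(); print(n,arm.get_state()['force'])
rows(n,[arc(t,.0145) for t in (.48,.4,.32,.24,.17,.12,.08,.04,0)])
f=grab('top'); cv2.imwrite('pics/c3.png',cv2.resize(f['frame'][155:260,240:400,::-1],None,fx=4,fy=4))
E
```

```text
(np.float64(0.4902612200367702), np.float64(-0.1325575509104949), np.float64(0.14758997651303257), np.float64(-43.86471097514139)) [-0.2199872   2.09555666  0.25452108]
[8, 0, 1, np.float64(-0.08)]
[16, 0, 1, np.float64(-0.16)]
[24, 0, 1, np.float64(-0.24)]
[32, -1, 1, np.float64(-0.32)]
[39, -3, 1, np.float64(-0.39)]
[44, -4, 1, np.float64(-0.44)]
[48, -5, 1, np.float64(-0.48)]
[52, -7, 1, np.float64(-0.52)]
[55, -8, 1, np.float64(-0.56)]
```

View pics/c3.png

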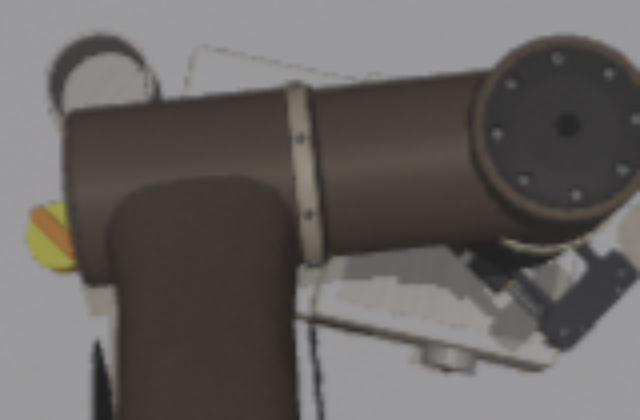

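The robot hides the tab in this view, but the roughly 2 N contact force shows it's being pushed. I'll continue to the stop.

>>> jog_arm(targets=[{"dx": 8,"dy": 0,"dz": 0,"rx": 0,"ry": 0,"rz": -0.08,"gripper": 1},{"dx": 16,"dy": 0,"dz": 0,"rx": 0,"ry": 0,"rz": -0.16,"gripper": 1},{"dx": 24,"dy": 0,"dz": 0,"rx": 0,"ry": 0,"rz": -0.24,"gripper": 1},{"dx": 32,"dy": -1,"dz": 0,"rx": 0,"ry": 0,"rz": -0.32,"gripper": 1},{"dx": 39,"dy": -3,"dz": 0,"rx": 0,"ry": 0,"rz": -0.39,"gripper": 1},{"dx": 44,"dy": -4,"dz": 0,"rx": 0,"ry": 0,"rz": -0.44,"gripper": 1},{"dx": 48,"dy": -5,"dz": 0,"rx": 0,"ry": 0,"rz": -0.48,"gripper": 1},{"dx": 48,"dy": -5,"dz": 0,"rx": 0,"ry": 0,"rz": -0.48,"gripper": 1}])

```text
t: 3.53
eef_pos: [0.5284, -0.1621, 0.1471]
ee_rot: [-3.141, -0.001, -0.29]
force: [-0.2, 0.5, -0.4]
width: 0.0004
gripper_force: 0.0
```

```bash
python3 - <<'E'
from plan import *
n=now(); print(n,arm.get_state()['force'])
rows(n,[arc(t,.0145) for t in (.08,.04,0)])
f=grab('side'); cv2.imwrite('pics/c4.png',cv2.resize(f['frame'][160:300,230:400,::-1],None,fx=4,fy=4))
E
```

```text
(np.float64(0.5284314778782655), np.float64(-0.1620986107588569), np.float64(0.1471162734374273), np.float64(-16.600065630153807)) [-0.19514471  0.5398298  -0.37061516]
[0, 0, 0, np.float64(-0.01)]
[4, 0, 0, np.float64(-0.05)]
[8, 1, 0, np.float64(-0.09)]
```

View pics/c4.png

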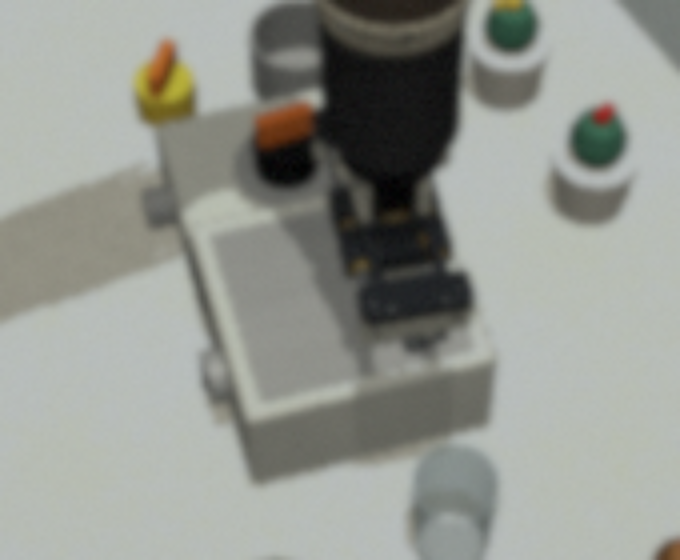

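The lock arm is no longer on the open part of the block and is now under the gripper. Next I'll press gently to the stop.

>>> jog_arm(targets=[{"dx": 2,"dy": 0,"dz": 0,"rx": 0,"ry": 0,"rz": -0.02,"gripper": 1},{"dx": 4,"dy": 0,"dz": 0,"rx": 0,"ry": 0,"rz": -0.05,"gripper": 1},{"dx": 6,"dy": 0,"dz": 0,"rx": 0,"ry": 0,"rz": -0.07,"gripper": 1},{"dx": 7,"dy": 0,"dz": 0,"rx": 0,"ry": 0,"rz": -0.09,"gripper": 1},{"dx": 8,"dy": 0,"dz": 0,"rx": 0,"ry": 0,"rz": -0.09,"gripper": 1},{"dx": 8,"dy": 0,"dz": 0,"rx": 0,"ry": 0,"rz": -0.09,"gripper": 1},{"dx": 8,"dy": 0,"dz": 0,"rx": 0,"ry": 0,"rz": -0.09,"gripper": 1},{"dx": 8,"dy": 0,"dz": 0,"rx": 0,"ry": 0,"rz": -0.09,"gripper": 1}])

```text
t: 4.25
eef_pos: [0.5352, -0.164, 0.1461]
ee_rot: [-3.141, -0.0, -0.2]
force: [-0.7, -0.2, 0.4]
width: 0.0005
gripper_force: 0.2
```

>>> jog_arm(targets=[{"dx": 1,"dy": 0,"dz": 0,"rx": 0,"ry": 0,"rz": 0,"gripper": 1},{"dx": 1.5,"dy": 0,"dz": 0,"rx": 0,"ry": 0,"rz": 0,"gripper": 1},{"dx": 2,"dy": 0,"dz": 0,"rx": 0,"ry": 0,"rz": 0,"gripper": 1},{"dx": 2.5,"dy": 0,"dz": 0,"rx": 0,"ry": 0,"rz": 0,"gripper": 1},{"dx": 3,"dy": 0,"dz": 0,"rx": 0,"ry": 0,"rz": 0,"gripper": 1},{"dx": 3,"dy": 0,"dz": 0,"rx": 0,"ry": 0,"rz": 0,"gripper": 1},{"dx": 3,"dy": 0,"dz": 0,"rx": 0,"ry": 0,"rz": 0,"gripper": 1},{"dx": 3,"dy": 0,"dz": 0,"rx": 0,"ry": 0,"rz": 0,"gripper": 1}])

```text
t: 4.92
eef_pos: [0.5359, -0.1643, 0.1458]
ee_rot: [3.141, 0.004, -0.2]
force: [-8.6, 4.3, 6.8]
width: 0.0003
gripper_force: 4.5
```

That's the stop. I'll back off, raise the tool and look from the top while moving towards the cap.

>>> jog_arm(targets=[{"dx": 0,"dy": 0,"dz": 0,"rx": 0,"ry": 0,"rz": 0,"gripper": 1},{"dx": -4,"dy": 0,"dz": 0,"rx": 0,"ry": 0,"rz": 0,"gripper": 1},{"dx": -8,"dy": 0,"dz": -15,"rx": 0,"ry": 0,"rz": 0,"gripper": 1},{"dx": -12,"dy": 0,"dz": -40,"rx": 0,"ry": 0,"rz": 0,"gripper": 1},{"dx": -40,"dy": 0,"dz": -70,"rx": 0,"ry": 0,"rz": 0,"gripper": 0.5},{"dx": -80,"dy": 0,"dz": -80,"rx": 0,"ry": 0,"rz": 0,"gripper": 0.5},{"dx": -120,"dy": 0,"dz": -80,"rx": 0,"ry": 0,"rz": 0,"gripper": 0.5},{"dx": -130,"dy": 0,"dz": -80,"rx": 0,"ry": 0,"rz": 0,"gripper": 0.5}])

```text
t: 5.58
eef_pos: [0.4068, -0.1384, 0.2269]
ee_rot: [-3.14, -0.002, -0.2]
force: [-1.1, -0.1, -1.0]
width: 0.0217
gripper_force: 0.0
```

```bash
python3 - <<'E'
from plan import *
n=now(); print(n,arm.get_state()['force'])
f=grab('top'); cv2.imwrite('pics/c5.png',cv2.resize(f['frame'][155:260,240:400,::-1],None,fx=4,fy=4))
P=pts(f);hsv=cv2.cvtColor(f['frame'],cv2.COLOR_RGB2HSV).astype(int);h,S,V=[hsv[...,i] for i in range(3)]
roi=np.zeros(h.shape,bool); roi[165:250,270:395]=1
for nm,m in(('red',roi&(S>130)&((h<=4)|(h>172))&(V>70)),('or',roi&(S>130)&(h>5)&(h<22)&(V>90))):
    if m.sum():
        c=P[m].mean(0); print(nm,m.sum(),c); d=c[:2]-piv; print(np.degrees(np.arctan2(d[1],d[0])),np.hypot(*d))
E
```

```text
(np.float64(0.4068470158807496), np.float64(-0.13840003151484978), np.float64(0.22685129153637168), np.float64(-11.485400219159953)) [-1.10174311 -0.1389398  -1.02376824]
red 25 [ 0.54853912 -0.16872233  0.1562702 ]
-102.48598657674289 0.10111377888441926
or 69 [0.54206973 0.04581402 0.13526879]
103.7456850933154 0.11922873396800703
```

View pics/c5.png

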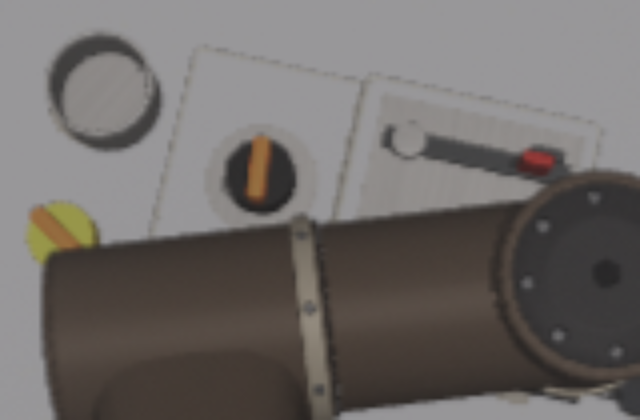

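The tab sits at the staple, crop (537,160), and the arm is closed (about 0.01 rad). The cap bar at (258,168) is clear and unmoved.

```bash
python3 - <<'E'
from plan import *
n=now()
rows(n,[(.5425,.0465,.215,-4),(.5425,.0465,.136,-4)])
E
```

```text
[96, -208, 12, np.float64(-0.13)]
[96, -208, 91, np.float64(-0.13)]
```

>>> jog_arm(targets=[{"dx": 16,"dy": -35,"dz": 0,"rx": 0,"ry": 0,"rz": 0,"gripper": 0.4},{"dx": 32,"dy": -70,"dz": 0,"rx": 0,"ry": 0,"rz": 0,"gripper": 0.4},{"dx": 48,"dy": -105,"dz": 0,"rx": 0,"ry": 0,"rz": -0.05,"gripper": 0.4},{"dx": 64,"dy": -140,"dz": 0,"rx": 0,"ry": 0,"rz": -0.1,"gripper": 0.4},{"dx": 80,"dy": -175,"dz": 0,"rx": 0,"ry": 0,"rz": -0.13,"gripper": 0.4},{"dx": 96,"dy": -208,"dz": 10,"rx": 0,"ry": 0,"rz": -0.13,"gripper": 0.4},{"dx": 96,"dy": -208,"dz": 25,"rx": 0,"ry": 0,"rz": -0.13,"gripper": 0.4},{"dx": 96,"dy": -208,"dz": 35,"rx": 0,"ry": 0,"rz": -0.13,"gripper": 0.4}])

```text
t: 6.3
eef_pos: [0.547, 0.0477, 0.1892]
ee_rot: [3.141, 0.001, -0.068]
force: [-2.1, -0.6, 0.0]
width: 0.0523
gripper_force: 0.0
```

```bash
python3 - <<'E'
from plan import *
n=now();print(n)
rows(n,[(.5425,.0465,.136,-4)])
E
```

```text
(np.float64(0.5469884192969139), np.float64(0.04766884853160382), np.float64(0.18917282339250635), np.float64(-3.888241431559125))
[-4, 1, 53, np.float64(0.0)]
```

>>> jog_arm(targets=[{"dx": -4,"dy": 1,"dz": 20,"rx": 0,"ry": 0,"rz": 0,"gripper": 0.4},{"dx": -4,"dy": 1,"dz": 38,"rx": 0,"ry": 0,"rz": 0,"gripper": 0.4},{"dx": -4,"dy": 1,"dz": 48,"rx": 0,"ry": 0,"rz": 0,"gripper": 0.4},{"dx": -4,"dy": 1,"dz": 53,"rx": 0,"ry": 0,"rz": 0,"gripper": 0.4},{"dx": -4,"dy": 1,"dz": 53,"rx": 0,"ry": 0,"rz": 0,"gripper": 1},{"dx": -4,"dy": 1,"dz": 53,"rx": 0,"ry": 0,"rz": 0,"gripper": 1},{"dx": -4,"dy": 1,"dz": 53,"rx": 0,"ry": 0,"rz": 0,"gripper": 1},{"dx": -4,"dy": 1,"dz": 53,"rx": 0,"ry": 0,"rz": 0,"gripper": 1}], force=25)

```text
t: 6.97
eef_pos: [0.5426, 0.0453, 0.1391]
ee_rot: [-3.141, -0.002, -0.07]
force: [0.7, 0.7, 0.3]
width: 0.0318
gripper_force: 0.0
```

```bash
python3 - <<'E'
from plan import *
s=arm.get_state();print(now(),s['force'],s['moment'],s['width'],s['gripper_force'],s['q'])
E
```

```text
(np.float64(0.5425907047184184), np.float64(0.04530262848811768), np.float64(0.1391226629124082), np.float64(-4.001016238178525)) [0.68163813 0.68154698 0.27980513] [-0.03633893 -0.04649402 -0.00385846] 0.03177419642348147 0.0 [ 4.43440789e-01  2.12953712e-01 -3.90756759e-01  2.45303405e-04
 -9.65204144e-01  1.05738583e+00]
```

>>> jog_arm(targets=[{"dx": 0,"dy": 0,"dz": 2,"rx": 0,"ry": 0,"rz": 0,"gripper": 1},{"dx": 0,"dy": 0,"dz": 2,"rx": 0,"ry": 0,"rz": 0,"gripper": 1},{"dx": 0,"dy": 0,"dz": 2,"rx": 0,"ry": 0,"rz": 0,"gripper": 1},{"dx": 0,"dy": 0,"dz": 2,"rx": 0,"ry": 0,"rz": 0,"gripper": 1},{"dx": 0,"dy": 0,"dz": 2,"rx": 0,"ry": 0,"rz": 0,"gripper": 1},{"dx": 0,"dy": 0,"dz": 2,"rx": 0,"ry": 0,"rz": 0,"gripper": 1},{"dx": 0,"dy": 0,"dz": 2,"rx": 0,"ry": 0,"rz": 0,"gripper": 1},{"dx": 0,"dy": 0,"dz": 2,"rx": 0,"ry": 0,"rz": 0,"gripper": 1}])

```text
t: 7.63
eef_pos: [0.5419, 0.0452, 0.1361]
ee_rot: [-3.142, -0.0, -0.07]
force: [0.1, 0.2, -0.4]
width: 0.0007
gripper_force: 0.0
```

```bash
python3 - <<'E'
from plan import *
s=arm.get_state();print(now(),s['force'],s['moment'],s['width'],s['gripper_force'])
E
```

```text
(np.float64(0.541943321397344), np.float64(0.04523122649251825), np.float64(0.13606307467382636), np.float64(-3.9942755555605154)) [ 0.14173674  0.15624197 -0.40113423] [-0.04293708 -0.05033606  0.03471873] 0.0007148808149012667 0.0
```

The fingers shut on nothing, so I'll look.

```bash
python3 - <<'E'
from plan import *
f=grab('side'); a=f['frame'][130:270,230:400,::-1]
g=grab('top'); b=g['frame'][140:280,220:390,::-1]
cv2.imwrite('pics/c6.png',cv2.convertScaleAbs(np.vstack([cv2.resize(np.hstack([a,b]),None,fx=2.3,fy=2.3)]),alpha=1.3))
np.savez('s6.npz',**f)
E
```

```text
(no output)
```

View pics/c6.png

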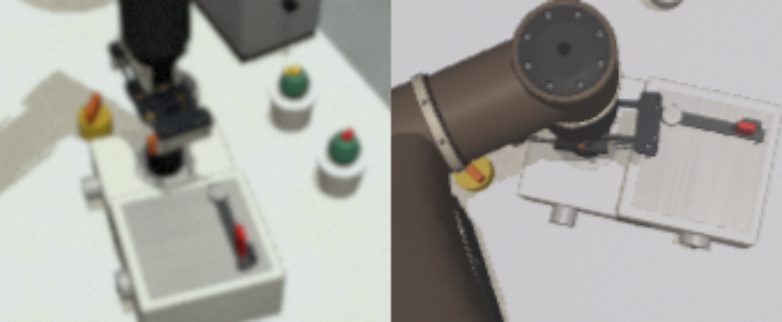

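The side view still shows the orange bar at (152,145), poking out beside the fingers, and the locked tab at (240,235). I'll compare the geometry numerically.

```bash
python3 - <<'E'
from plan import *
n=np.array(now())
def proj(f,p):
    c=f['view'][:3,:3]@p+f['view'][:3,3]; return (f['fx']*c[0]/c[2]+f['cx'],f['fy']*c[1]/c[2]+f['cy'],c[2])
for k in('side1.npz','s6.npz'):
    f=dict(np.load(k)); P=pts(f); hsv=cv2.cvtColor(f['frame'],cv2.COLOR_RGB2HSV).astype(int);h,S,V=[hsv[...,i] for i in range(3)]
    m=np.zeros(h.shape,bool); m[170:225,286:325]=1; m&=(S>130)&(h>3)&(h<22)&(V>70)
    uv=np.argwhere(m)[:,::-1]; print(k,m.sum(),uv.min(0),uv.max(0),uv.mean(0)); q=P[m]; q=q[q[:,2]>.08]; print(np.percentile(q,[5,50,95],axis=0).round(3))
    for z in (.114,.136,.183): print(z,np.round(proj(f,np.array([n[0],n[1],z])),2))
    print('bar ends',[np.round(proj(f,np.array([.542+s*.025,.0465,.138])),1) for s in(-1,1)])
f=dict(np.load('s6.npz')); P=pts(f)
cv2.imwrite('pics/c7.png',cv2.convertScaleAbs(cv2.resize(f['frame'][150:230,260:350,::-1],None,fx=7,fy=7,interpolation=cv2.INTER_CUBIC),alpha=1.5))
# points of things between z .1 and .2 near cap, dark
m=np.zeros(P.shape[:2],bool); m[150:215,270:345]=1
for lo,hi in((.10,.12),(.12,.14),(.14,.16),(.16,.18),(.18,.2),(.2,.22)):
    q=P[m&(P[...,2]>lo)&(P[...,2]<hi)]; print(lo,len(q),np.percentile(q,[5,50,95],axis=0)[:,:2].round(3).tolist())
E
```

```text
side1.npz 91 [294 186] [307 195] [300.45054945 190.92307692]
[[0.524 0.037 0.111]
 [0.542 0.041 0.128]
 [0.562 0.046 0.141]]
0.114 [299.82 192.89   1.47]
0.136 [299.57 188.56   1.45]
0.183 [299.01 178.96   1.42]
bar ends [array([292.6, 190.6,   1.4]), array([306.1, 185.2,   1.5])]
s6.npz 27 [294 189] [297 196] [295.62962963 192.14814815]
[[ 0.253 -0.592  0.113]
 [ 0.523  0.042  0.135]
 [ 0.53   0.047  0.93 ]]
0.114 [299.82 192.89   1.47]
0.136 [299.57 188.56   1.45]
0.183 [299.01 178.96   1.42]
bar ends [array([292.6, 190.6,   1.4]), array([306.1, 185.2,   1.5])]
0.1 429 [[0.491, -0.077], [0.554, -0.037], [0.616, 0.036]]
0.12 46 [[0.52, -0.078], [0.558, -0.061], [0.58, 0.051]]
0.14 4 [[0.523, 0.041], [0.528, 0.05], [0.534, 0.061]]Traceback (most recent call last):
  File "<stdin>", line 16, in <module>
    return _quantile_unchecked(
        a, q, axis, out, overwrite_input, method, keepdims, weights)
    return _ureduce(a,
                    func=_quantile_ureduce_func,
    ...<5 lines>...
                    overwrite_input=overwrite_input,
                    method=method)
    r = func(a, **kwargs)
    result = _quantile(arr,
                       quantiles=q,
    ...<2 lines>...
                       out=out,
                       weights=wgt)
    slices_having_nans = np.isnan(arr[-1, ...])
                                  ~~~^^^^^^^^^
IndexError: index -1 is out of bounds for axis 0 with size 0
```

View pics/c7.png

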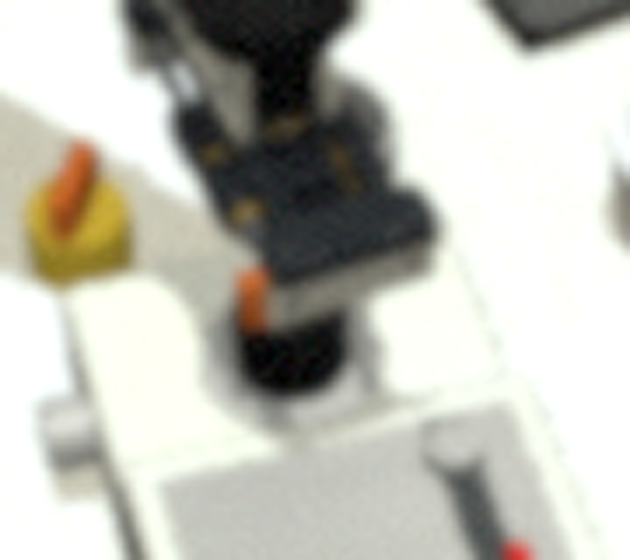

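```bash
python3 - <<'E'
from plan import *
f=dict(np.load('s6.npz')); P=pts(f)
for c in((252,300),(290,300),(350,285),(420,255),(300,250),(400,215),(260,180),(340,150),(200,130),(290,350),(300,130)):
    u,v=260+c[0]/7,150+c[1]/7; u,v=round(u),round(v); print(c,P[v,u].round(3),f['z_map'][v,u])
s=arm.get_state(); print(s['width'],s['gripper_force'],s['moment'],now())
E
```

```text
(252, 300) [0.528 0.046 0.12 ] 1.462232
(290, 300) [ 0.507 -0.041  0.221] 1.3296114
(350, 285) [ 0.538 -0.041  0.213] 1.3439724
(420, 255) [ 0.569 -0.048  0.226] 1.339115
(300, 250) [ 0.514 -0.043  0.251] 1.3061682
(400, 215) [ 0.559 -0.047  0.253] 1.3162739
(260, 180) [0.516 0.002 0.251] 1.3323894
(340, 150) [0.559 0.004 0.25 ] 1.3467511
(200, 130) [0.515 0.058 0.231] 1.3787079
(290, 350) [0.534 0.021 0.107] 1.460722
(300, 130) [0.547 0.021 0.249] 1.353221
0.000499530415784979 0.0 [-0.04539542 -0.01687491  0.02181819] (np.float64(0.541945367606818), np.float64(0.04518701074831188), np.float64(0.13605559081894622), np.float64(-4.002541965099602))
```

```bash
python3 - <<'E'
from h import *
for k in('side1.npz','top1.npz'):
    f=dict(np.load(k)); P=pts(f).reshape(-1,3); valid=f['z_map'].reshape(-1)>0
    d=P-np.array([.293,.6075,.219]); m=valid&(np.hypot(d[:,0],d[:,1])<.13)&(P[:,2]>.12)&(P[:,2]<.45)
    q=P[m]; a=-.4499; R=np.array([[np.cos(a),np.sin(a)],[np.sin(a),-np.cos(a)]]); t=(q[:,:2]-[.293,.6075])@R.T
    for lo in np.arange(.14,.36,.02):
        s=(q[:,2]>=lo)&(q[:,2]<lo+.02)
        if s.sum()>2: print(k,lo.round(2),s.sum(),'x',t[s,0].min().round(3),t[s,0].max().round(3),'y',t[s,1].min().round(3),t[s,1].max().round(3))
E
```

```text
side1.npz 0.22 23 x -0.011 0.013 y -0.052 0.061
side1.npz 0.24 43 x -0.01 0.013 y -0.061 0.065
side1.npz 0.26 38 x -0.011 0.013 y -0.05 0.069
side1.npz 0.28 52 x -0.037 0.04 y -0.086 0.09
side1.npz 0.3 220 x -0.039 0.041 y -0.086 0.097
side1.npz 0.32 383 x -0.039 0.042 y -0.099 0.101
side1.npz 0.34 107 x -0.022 0.029 y -0.049 0.09
top1.npz 0.24 8 x 0.007 0.011 y -0.056 -0.043
top1.npz 0.26 4 x 0.01 0.012 y -0.061 -0.049
top1.npz 0.28 46 x -0.036 0.039 y -0.081 0.09
top1.npz 0.3 351 x -0.039 0.04 y -0.092 0.096
top1.npz 0.32 789 x -0.039 0.04 y -0.099 0.099
top1.npz 0.34 63 x -0.023 0.027 y -0.002 0.018
```

The depth data shows the fingers about 25 mm higher than the nominal geometry says. I'll check `tcp_to_tips` and find the lowest finger points.

```bash
python3 - <<'E'
from h import *
print(arm.tcp_to_tips)
f=dict(np.load('side1.npz')); P=pts(f).reshape(-1,3)
d=P-np.array([.293,.6075,.219]); m=(np.hypot(d[:,0],d[:,1])<.13)&(P[:,2]>.12)&(P[:,2]<.45)
z=np.sort(P[m][:,2]); print(z[:15].round(3)); h=np.histogram(z,np.arange(.2,.34,.005)); print(h[0])
E
```

```text
0.022
[0.225 0.227 0.228 0.229 0.229 0.229 0.232 0.232 0.233 0.234 0.234 0.234
 0.235 0.236 0.236]
[  0   0   0   0   0   6   7  10  13   9  11  10  12  11  10   5   2   3
  15  32  40  70  57  53  29  60 148 146]
```

The tool's true tips are about 4 mm above the reported TCP, so the fingers closed just over the bar. I'll open, descend another 26 mm, and grip.

>>> jog_arm(targets=[{"dx": 0,"dy": 0,"dz": -4,"rx": 0,"ry": 0,"rz": 0,"gripper": 0.4},{"dx": 0,"dy": 0,"dz": -4,"rx": 0,"ry": 0,"rz": 0,"gripper": 0.4},{"dx": 0,"dy": 0,"dz": -4,"rx": 0,"ry": 0,"rz": 0,"gripper": 0.4},{"dx": 0,"dy": -1,"dz": -4,"rx": 0,"ry": 0,"rz": 0,"gripper": 0.4},{"dx": 0,"dy": -1,"dz": -4,"rx": 0,"ry": 0,"rz": 0,"gripper": 0.4},{"dx": 0,"dy": -1,"dz": 4,"rx": 0,"ry": 0,"rz": 0,"gripper": 0.4},{"dx": 0,"dy": -1,"dz": 12,"rx": 0,"ry": 0,"rz": 0,"gripper": 0.4},{"dx": 0,"dy": -1,"dz": 18,"rx": 0,"ry": 0,"rz": 0,"gripper": 0.4}])

```text
t: 8.4
eef_pos: [0.5414, 0.0461, 0.1167]
ee_rot: [3.141, 0.001, -0.07]
force: [-0.1, -0.7, 0.5]
width: 0.0479
gripper_force: 0.0
```

>>> jog_arm(targets=[{"dx": 0,"dy": 0,"dz": 3,"rx": 0,"ry": 0,"rz": 0,"gripper": 0.4},{"dx": 0,"dy": 0,"dz": 6,"rx": 0,"ry": 0,"rz": 0,"gripper": 0.4},{"dx": 0,"dy": 0,"dz": 7,"rx": 0,"ry": 0,"rz": 0,"gripper": 0.4},{"dx": 0,"dy": 0,"dz": 8,"rx": 0,"ry": 0,"rz": 0,"gripper": 1},{"dx": 0,"dy": 0,"dz": 8,"rx": 0,"ry": 0,"rz": 0,"gripper": 1},{"dx": 0,"dy": 0,"dz": 8,"rx": 0,"ry": 0,"rz": 0,"gripper": 1},{"dx": 0,"dy": 0,"dz": 8,"rx": 0,"ry": 0,"rz": 0,"gripper": 1},{"dx": 0,"dy": 0,"dz": 8,"rx": 0,"ry": 0,"rz": 0,"gripper": 1}], force=25)

```text
t: 9.07
eef_pos: [0.5421, 0.0462, 0.1103]
ee_rot: [-3.141, -0.0, -0.07]
force: [-0.3, -0.2, 0.7]
width: 0.0248
gripper_force: 0.0
```

>>> jog_arm(targets=[{"dx": 0,"dy": 0,"dz": 0,"rx": 0,"ry": 0,"rz": 0,"gripper": 1},{"dx": 0,"dy": 0,"dz": 0,"rx": 0,"ry": 0,"rz": 0,"gripper": 1},{"dx": 0,"dy": 0,"dz": 0,"rx": 0,"ry": 0,"rz": 0,"gripper": 1},{"dx": 0,"dy": 0,"dz": 0,"rx": 0,"ry": 0,"rz": 0,"gripper": 1},{"dx": 0,"dy": 0,"dz": 0,"rx": 0,"ry": 0,"rz": 0,"gripper": 1},{"dx": 0,"dy": 0,"dz": 0,"rx": 0,"ry": 0,"rz": 0,"gripper": 1},{"dx": 0,"dy": 0,"dz": 0,"rx": 0,"ry": 0,"rz": 0,"gripper": 1},{"dx": 0,"dy": 0,"dz": 0,"rx": 0,"ry": 0,"rz": 0,"gripper": 1}])

```text
t: 9.73
eef_pos: [0.542, 0.0462, 0.1101]
ee_rot: [-3.142, -0.0, -0.07]
force: [-1.7, 0.2, 1.0]
width: 0.0137
gripper_force: 24.9
```

```bash
python3 - <<'E'
from plan import *
s=arm.get_state();print(now(),s['force'],s['moment'],s['width'],s['gripper_force'],s['q'])
E
```

```text
(np.float64(0.5420260792532453), np.float64(0.04624033733978695), np.float64(0.11012365842315384), np.float64(-3.99859071036941)) [-1.74161291  0.20059614  1.02318052] [0.31338551 0.28620212 0.06289111] 0.013665248591544575 24.94202435016632 [ 4.45398028e-01  2.44478167e-01 -4.25382721e-01 -4.97183976e-05
 -9.00842893e-01  1.05564060e+00]
```

Gripped (13.7 mm, 25 N). I'll try loosening counter-clockwise gently.

>>> jog_arm(targets=[{"dx": 0,"dy": 0,"dz": 0,"rx": 0,"ry": 0,"rz": -0.03,"gripper": 1},{"dx": 0,"dy": 0,"dz": 0,"rx": 0,"ry": 0,"rz": -0.06,"gripper": 1},{"dx": 0,"dy": 0,"dz": 0,"rx": 0,"ry": 0,"rz": -0.09,"gripper": 1},{"dx": 0,"dy": 0,"dz": 0,"rx": 0,"ry": 0,"rz": -0.12,"gripper": 1},{"dx": 0,"dy": 0,"dz": 0,"rx": 0,"ry": 0,"rz": -0.14,"gripper": 1},{"dx": 0,"dy": 0,"dz": 0,"rx": 0,"ry": 0,"rz": -0.15,"gripper": 1},{"dx": 0,"dy": 0,"dz": 0,"rx": 0,"ry": 0,"rz": -0.15,"gripper": 1},{"dx": 0,"dy": 0,"dz": 0,"rx": 0,"ry": 0,"rz": -0.15,"gripper": 1}])

```text
t: 10.4
eef_pos: [0.5419, 0.0462, 0.1101]
ee_rot: [3.142, 0.0, 0.08]
force: [-1.8, 0.8, 2.9]
width: 0.0134
gripper_force: 24.9
```

```bash
python3 - <<'E'
from plan import *
s=arm.get_state();print(now(),s['force'],s['moment'],s['width'],s['gripper_force'],s['joint_efforts'][5])
E
```

```text
(np.float64(0.5418528664291148), np.float64(0.046156335409893966), np.float64(0.11012164125817747), np.float64(4.557577886776642)) [-1.84550116  0.82093609  2.89913253] [ 0.18392891  0.81002577 -0.12842668] 0.013418650922964412 24.938064515590668 0.1788890641182661
```

>>> jog_arm(targets=[{"dx": 0,"dy": 0,"dz": 0,"rx": 0,"ry": 0,"rz": -0.03,"gripper": 1},{"dx": 0,"dy": 0,"dz": 0,"rx": 0,"ry": 0,"rz": -0.06,"gripper": 1},{"dx": 0,"dy": 0,"dz": 0,"rx": 0,"ry": 0,"rz": -0.09,"gripper": 1},{"dx": 0,"dy": 0,"dz": 0,"rx": 0,"ry": 0,"rz": -0.11,"gripper": 1},{"dx": 0,"dy": 0,"dz": 0,"rx": 0,"ry": 0,"rz": -0.13,"gripper": 1},{"dx": 0,"dy": 0,"dz": 0,"rx": 0,"ry": 0,"rz": -0.15,"gripper": 1},{"dx": 0,"dy": 0,"dz": 0,"rx": 0,"ry": 0,"rz": -0.15,"gripper": 1},{"dx": 0,"dy": 0,"dz": 0,"rx": 0,"ry": 0,"rz": -0.15,"gripper": 1}])

```text
t: 11.07
eef_pos: [0.542, 0.0462, 0.1101]
ee_rot: [-3.142, -0.0, 0.229]
force: [-1.9, 0.7, 2.9]
width: 0.0147
gripper_force: 27.2
```

```bash
python3 - <<'E'
from plan import *
s=arm.get_state();print(now(),s['force'],s['moment'],s['width'],s['gripper_force'],s['joint_efforts'][5])
E
```

```text
(np.float64(0.5420371536412929), np.float64(0.04616919163459373), np.float64(0.11007255033410664), np.float64(13.14844044210206)) [-1.89731686  0.74808284  2.85868346] [ 0.15322716  0.49511658 -0.75466127] 0.01471922728111788 27.233803840354085 0.8706460520625114
```

Moment builds to 0.75 N m and the jaws are being wedged open: this is the stop, so it's a left-hand thread. I'll turn clockwise instead, to 1.25 rad past the start.

>>> jog_arm(targets=[{"dx": 0,"dy": 0,"dz": 0,"rx": 0,"ry": 0,"rz": 0.08,"gripper": 1},{"dx": 0,"dy": 0,"dz": 0,"rx": 0,"ry": 0,"rz": 0.16,"gripper": 1},{"dx": 0,"dy": 0,"dz": 0,"rx": 0,"ry": 0,"rz": 0.25,"gripper": 1},{"dx": 0,"dy": 0,"dz": 0,"rx": 0,"ry": 0,"rz": 0.34,"gripper": 1},{"dx": 0,"dy": 0,"dz": 0,"rx": 0,"ry": 0,"rz": 0.43,"gripper": 1},{"dx": 0,"dy": 0,"dz": 0,"rx": 0,"ry": 0,"rz": 0.52,"gripper": 1},{"dx": 0,"dy": 0,"dz": 0,"rx": 0,"ry": 0,"rz": 0.6,"gripper": 1},{"dx": 0,"dy": 0,"dz": 0,"rx": 0,"ry": 0,"rz": 0.65,"gripper": 1}])

```text
t: 11.73
eef_pos: [0.5426, 0.0463, 0.1101]
ee_rot: [-3.141, -0.001, -0.423]
force: [0.9, 0.1, 0.2]
width: 0.0139
gripper_force: 24.8
```

```bash
python3 - <<'E'
from plan import *
s=arm.get_state();print(now(),s['force'],s['moment'],s['width'],s['gripper_force'],s['joint_efforts'][5])
E
```

```text
(np.float64(0.5426189617323792), np.float64(0.04634448624410228), np.float64(0.11006050548280238), np.float64(-24.256606880367887)) [0.86304741 0.05369521 0.17423798] [ 0.07335019 -0.3422455   0.0344519 ] 0.013860800316071696 24.82825219631195 0.40437729097902775
```

It turns freely. I need 0.90 rad more to reach yaw -1.32.

>>> jog_arm(targets=[{"dx": 0,"dy": 0,"dz": 0,"rx": 0,"ry": 0,"rz": 0.11,"gripper": 1},{"dx": 0,"dy": 0,"dz": 0,"rx": 0,"ry": 0,"rz": 0.22,"gripper": 1},{"dx": 0,"dy": 0,"dz": 0,"rx": 0,"ry": 0,"rz": 0.34,"gripper": 1},{"dx": 0,"dy": 0,"dz": 0,"rx": 0,"ry": 0,"rz": 0.46,"gripper": 1},{"dx": 0,"dy": 0,"dz": 0,"rx": 0,"ry": 0,"rz": 0.58,"gripper": 1},{"dx": 0,"dy": 0,"dz": 0,"rx": 0,"ry": 0,"rz": 0.7,"gripper": 1},{"dx": 0,"dy": 0,"dz": 0,"rx": 0,"ry": 0,"rz": 0.81,"gripper": 1},{"dx": 0,"dy": 0,"dz": 0,"rx": 0,"ry": 0,"rz": 0.9,"gripper": 1}])

```text
t: 12.4
eef_pos: [0.5425, 0.0467, 0.1102]
ee_rot: [-3.141, 0.0, -1.325]
force: [-1.9, 2.7, 2.4]
width: 0.0136
gripper_force: 24.9
```

>>> jog_arm(targets=[{"dx": 0,"dy": 0,"dz": 0,"rx": 0,"ry": 0,"rz": 0,"gripper": 1},{"dx": 0,"dy": 0,"dz": 0,"rx": 0,"ry": 0,"rz": 0,"gripper": 1},{"dx": 0,"dy": 0,"dz": -2,"rx": 0,"ry": 0,"rz": 0,"gripper": 1},{"dx": 0,"dy": 0,"dz": -4,"rx": 0,"ry": 0,"rz": 0,"gripper": 1},{"dx": 0,"dy": 0,"dz": -6,"rx": 0,"ry": 0,"rz": 0,"gripper": 1},{"dx": 0,"dy": 0,"dz": -6,"rx": 0,"ry": 0,"rz": 0,"gripper": 1},{"dx": 0,"dy": 0,"dz": -6,"rx": 0,"ry": 0,"rz": 0,"gripper": 1},{"dx": 0,"dy": 0,"dz": -6,"rx": 0,"ry": 0,"rz": 0,"gripper": 1}])

```text
t: 13.07
eef_pos: [0.5421, 0.0464, 0.1162]
ee_rot: [-3.141, 0.0, -1.319]
force: [0.6, 3.6, -1.8]
width: 0.0136
gripper_force: 24.9
```

```bash
python3 - <<'E'
from plan import *
s=arm.get_state();print(now(),s['force'],s['moment'],s['width'],s['gripper_force'],s['joint_efforts'][5])
E
```

```text
(np.float64(0.5421491078382705), np.float64(0.046367444116893426), np.float64(0.11622915287439989), np.float64(-75.59458505698889)) [ 0.58372467  3.63977378 -1.7651249 ] [ 1.77906447 -0.14897082 -0.0129184 ] 0.013569148676048606 24.86405611038208 -0.018348756129853427
```

The cap is free (only its weight shows). I'll lift it.

>>> jog_arm(targets=[{"dx": 0,"dy": 0,"dz": -8,"rx": 0,"ry": 0,"rz": 0,"gripper": 1},{"dx": 0,"dy": 0,"dz": -18,"rx": 0,"ry": 0,"rz": 0,"gripper": 1},{"dx": 0,"dy": 0,"dz": -28,"rx": 0,"ry": 0,"rz": 0,"gripper": 1},{"dx": 0,"dy": 0,"dz": -38,"rx": 0,"ry": 0,"rz": 0,"gripper": 1},{"dx": 0,"dy": 0,"dz": -48,"rx": 0,"ry": 0,"rz": 0,"gripper": 1},{"dx": 0,"dy": 0,"dz": -58,"rx": 0,"ry": 0,"rz": 0,"gripper": 1},{"dx": 0,"dy": 0,"dz": -66,"rx": 0,"ry": 0,"rz": 0,"gripper": 1},{"dx": 0,"dy": 0,"dz": -72,"rx": 0,"ry": 0,"rz": 0,"gripper": 1}])

```text
t: 13.73
eef_pos: [0.5422, 0.0461, 0.1894]
ee_rot: [-3.141, -0.0, -1.32]
force: [-0.7, 0.0, -2.3]
width: 0.0143
gripper_force: 24.9
```

>>> jog_arm(targets=[{"dx": 0,"dy": 0,"dz": -10,"rx": 0,"ry": 0,"rz": 0,"gripper": 1},{"dx": 0,"dy": 0,"dz": -22,"rx": 0,"ry": 0,"rz": 0,"gripper": 1},{"dx": 0,"dy": 0,"dz": -34,"rx": 0,"ry": 0,"rz": 0,"gripper": 1},{"dx": 0,"dy": 0,"dz": -45,"rx": 0,"ry": 0,"rz": 0,"gripper": 1},{"dx": 0,"dy": 0,"dz": -52,"rx": 0,"ry": 0,"rz": 0,"gripper": 1},{"dx": 0,"dy": 0,"dz": -52,"rx": 0,"ry": 0,"rz": 0,"gripper": 1},{"dx": 0,"dy": 0,"dz": -52,"rx": 0,"ry": 0,"rz": 0,"gripper": 1},{"dx": 0,"dy": 0,"dz": -52,"rx": 0,"ry": 0,"rz": 0,"gripper": 1}])

```text
t: 14.4
eef_pos: [0.5416, 0.0462, 0.2394]
ee_rot: [3.14, 0.0, -1.32]
force: [-0.7, -0.1, -2.5]
width: 0.0138
gripper_force: 24.9
```

>>> jog_arm(targets=[{"dx": 0,"dy": 0,"dz": 0,"rx": 0,"ry": 0,"rz": 0,"gripper": 1},{"dx": 0,"dy": 0,"dz": 0,"rx": 0,"ry": 0,"rz": 0,"gripper": 1},{"dx": 0,"dy": 0,"dz": 0,"rx": 0,"ry": 0,"rz": 0,"gripper": 1},{"dx": 0,"dy": 0,"dz": 0,"rx": 0,"ry": 0,"rz": 0,"gripper": 1},{"dx": 0,"dy": 0,"dz": 0,"rx": 0,"ry": 0,"rz": 0,"gripper": 1},{"dx": 0,"dy": 0,"dz": 0,"rx": 0,"ry": 0,"rz": 0,"gripper": 1},{"dx": 0,"dy": 0,"dz": 0,"rx": 0,"ry": 0,"rz": 0,"gripper": 1},{"dx": 0,"dy": 0,"dz": 0,"rx": 0,"ry": 0,"rz": 0,"gripper": 1}])

```text
t: 15.07
eef_pos: [0.542, 0.0462, 0.2401]
ee_rot: [-3.142, -0.0, -1.32]
force: [0.2, -0.5, -2.4]
width: 0.0137
gripper_force: 24.9
```

```bash
python3 - <<'E'
from plan import *
s=arm.get_state();print(now(),s['force'],s['width'],s['gripper_force'])
f=grab('side'); cv2.imwrite('pics/c8.png',cv2.convertScaleAbs(cv2.resize(f['frame'][100:270,220:400,::-1],None,fx=3.3,fy=3.3),alpha=1.3))
E
```

```text
(np.float64(0.5420068288190073), np.float64(0.04620401749154067), np.float64(0.24007169563119093), np.float64(-75.61633545414549)) [ 0.23365976 -0.49031219 -2.36066506] 0.013712145865117018 24.893026649951935
```

View pics/c8.png

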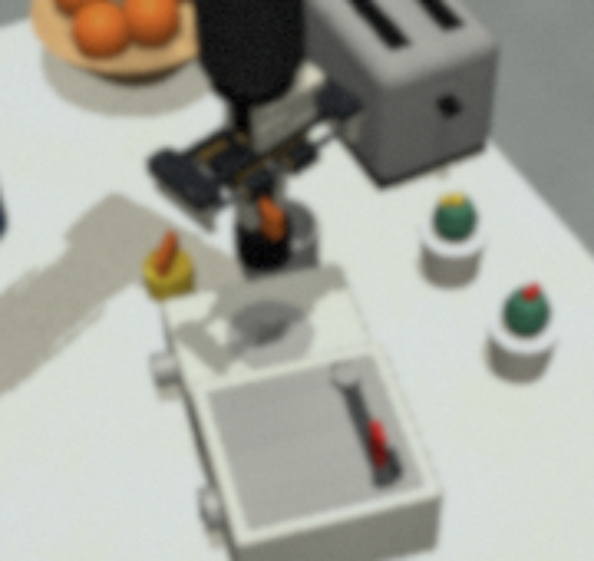

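The picture shows the cap held upright in the fingers at (263,240), above the bare hub at (267,325), and the lock arm closed with its tab at (378,440).

```bash
python3 -c "
from station import arm
print(arm.job_done())"
```

```text
the job is handed in; nothing more can be done
None
```

The job is handed in, with no verdict returned: the lock arm is closed in its catch, and the cap (left-hand thread) is off and held still and upright about 13 cm above its seat.

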